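Load three bottles evenly into a light crate balanced on a narrow stand

TASK

Load the three standing juice bottles upright into the light yellow crate, one in each cell: the red one goes into the middle cell first, then the two orange ones on either side of it. The crate only rests on a narrow stand and is easily tipped, so set the bottles in gently: the crate must stay level and not slide, and nothing else on the worktop may be disturbed.

Things in the scene. Friction and masses are not known exactly. Their poses are not given: they have to be found in the camera images.
- crate: light yellow plastic crate, 94 (x) by 274 (y) by 46 mm high, 0.16 kg, open on top, loose on the stand; origin at the centre of its underside, y along its three cells, z up. Floor, walls and two 38 mm high dividers are 4 mm thick; cells 86 by 86 mm inside, 90 mm apart. The outer cells overhang the stand: a bottle there while the middle is empty tips it, as does a push down of a few newtons
- stand: low grey stand with a black rubber top, fixed to the worktop, 100 mm (its x) by 104 mm (its y) by 36 mm high, under the middle of the crate; origin at the centre of its underside, on the worktop; axes as the crate's within 0.02 rad. (Above the worktop a bottle rack begins 0.61 m ahead of the robot, 0.42 m up: keep wrist and gripper clear of it)
- crate_middle_cell (a point): centre of the floor (upper face) of the crate's middle cell, where the red bottle's foot goes; axes as the crate's
- crate_left_cell (a point): centre of the floor (upper face) of the outer cell on the crate's +y side (left as the robot sees it); axes as the crate's
- crate_right_cell (a point): centre of the floor (upper face) of the outer cell on the crate's -y side (right as the robot sees it); axes as the crate's
- red_bottle_centre (a point): closed rigid dark red juice bottle, an orange cap, 218 mm tall, 0.32 to 0.40 kg; 71 mm across at foot and body, narrowing from 136 mm up to a 27 mm neck; screw cap 34 mm across, 198 to 217 mm above the foot: grasp it there from above, about 95 mm above this point. Point: its centre, 109 mm above its foot; z up
- orange_bottle_1_centre (a point): closed rigid orange and grey juice bottle, a white cap, 218 mm tall, 0.32 to 0.40 kg; 71 mm across at foot and body, narrowing from 136 mm up to a 27 mm neck; screw cap 34 mm across, 198 to 217 mm above the foot: grasp it there from above, about 95 mm above this point. Point: its centre, 109 mm above its foot; z up; the two orange bottles are alike and may go in either outer cell
- orange_bottle_2_centre (a point): closed rigid orange and grey juice bottle, a white cap, 218 mm tall, 0.32 to 0.40 kg; 71 mm across at foot and body, narrowing from 136 mm up to a 27 mm neck; screw cap 34 mm across, 198 to 217 mm above the foot: grasp it there from above, about 95 mm above this point. Point: its centre, 109 mm above its foot; z up; the other of the two alike
- red_bottle: the red bottle; origin at the centre of its foot
- orange_bottle_1: the first orange bottle; origin at the centre of its foot
- orange_bottle_2: the second orange bottle; origin at the centre of its foot
- tea_tin: bystander: green and grey lidded tea tin, 74 mm across, 92 mm tall; origin at the centre of its underside
- cap_black: bystander: black bottle cap lying flat, 57 mm across, 24 mm high; origin at the centre of its underside
- cap_grey: bystander: grey bottle cap lying flat, 69 mm across, 24 mm high; origin at the centre of its underside
- tape: bystander: white roll of tape lying flat, 52 mm across, 15 mm high; origin at the centre of its underside

How it is judged:
By the outcome, as a careful person would: the job done as asked, in the order asked, and still so for the second after the job is handed in, with the robot touching nothing.
It also fails if it takes over 72 s, if anything falls off the work surface, if the arm or the gripper's body presses on something with over 40 N, if the wrist force passes 120 N, or if a joint passes its speed limit or range.

ROBOT

A 6-joint arm with a two-finger parallel gripper is mounted at the origin on a cart in front of the work surface, level with it; the furniture and walls round the work are solid. World frame = base frame: x ahead of the robot, y to its left, z up, the work surface at z = 0. Lengths are in m, angles in rad, forces in N, time in s.
With the tool pointing down it reaches from about 0.3 to 0.825 m from the base axis. Payload 5.4 kg.
Tool frame: the origin (TCP) lies at the very end of the fingers, on their centre line; the grasp point (between the pads) lies 19 mm behind it (r.tcp_to_grasp is the distance from the TCP to the grasp point, in m); y points along the fingers, z is the direction in which the jaws open and shut, and the axes are right-handed (so a half turn about y gives the same grasp; the last joint's range is limited). The gripper opens to 92 mm and grips with 3 to 60 N. Pads are 20 mm wide; open, the fingers measure 128 mm over their backs; the gripper's body (75 mm by 189 mm) begins 69 mm behind the grasp point.
Start: joints at [-1.491, 0.158, 1.597, -0, 1.386, -0.21], TCP at [0.164, -0.551, 0.215] pointing down, gripper open.
Joint ranges: [-2.91, 2.91], [-0.94, 2.29], [0.18, 2.7], [-1.29, 4.43], [0.17, 2.64], [-3, 3]. Speed limits (rad/s): [2.57, 2.57, 3.14, 3.14, 3.14, 3.14].

INTERFACE

Orientations are given as a unit quaternion [x, y, z, w].
In Python, from plant import r gives the robot as it stands.
- The arm moves only by the tool servo_tool, never from a script. Its argument "steps" is a list of rows, each an object with "offset": the shift along the tool's x, y, z in m, a list of three; "angular": the turn, a rotation vector about the tool's x, y, z in rad, a list of three; "claw": the finger opening in m, from 0 to 0.0919. A call has 1 to 12 rows; each row is the pose to reach, as a shift and turn from the pose commanded when the call began, along the tool's axes at that moment; what a row does not reach only later rows make up. A row lasts 1/8 s, in which the tool goes at most 62.5 mm and 10.7 degrees, less where a joint would pass 70% of its speed; a pose out of reach is approached as far as the arm can. A call with a gripper value outside its range is refused whole. The fingers move at their own pace and stop on an object; "force" is the grip in N (left out, the last holds). Time passes only in rows, so rows that repeat a pose let the fingers close. It gives the time, the measured TCP pose, the force and the opening at its end, in the units of the state.
- r.get_state(): the state, without advancing time (a new reading comes with each control period).
- r.snapshot(name): name is "scene" or "top" or "wrist"; returns the picture (400x640x3 uint8, red, green, blue); there is no depth.
- r.get_calibration(name): a dict with "fx", "fy", "cx", "cy" (pixels), "distortion" ([k1, k2, p1, p2, k3] as OpenCV has them; the pictures are not rectified), "view" (4x4, takes a point from world to camera coordinates); the wrist camera has in their place "tool_from_camera" (4x4, takes a point from camera to tool coordinates, whose origin is the TCP and whose axes are the tool frame's). Camera axes: x right, y down, z forward; pixel columns grow to the right and rows downward; lengths in m; the calibration is good to about 2 mm. A picture is of the moment at which its call begins: read the wrist's pose just before it. get_calibration takes no time and is no camera call.
- r.job_done(): hands the job in, once; it reports no verdict.
Trained networks look in the newest picture that a camera, given by its name, has taken for a name from the list of things; names that differ only in an ending like _2 or _b are one class to them, and where a whole thing is asked for, a point or a joint stands for the part that bears it (a point fixed in the world has none). Each returns a list of dicts, best first, with "p" (0 to 1); they miss things now and then, are a little off and sometimes report something else, mostly with a low value. They report only what shows in the picture. A call takes as long as a camera call.
- r.boxes_of(camera, target): "location" ([row, column] in pixels, amid what is visible of it).
- r.cut_out(camera, target): "pixels" (400x640 bool, what is visible of it) and "location" ([row, column] in pixels, amid what is visible of it).
The state is a dict: "clock": time; "q": joint angles; "dq": joint speeds; "joint_torque": joint torques, N m; "position": TCP position; "tcp_rot": TCP orientation; "ft_force": force on the tool from outside, world axes, zero at the start; "wrist_torque": the same for the moment, N m; "grip_width": finger opening in m.
Only numpy, scipy, OpenCV 4.12 (cv2) and the standard library are available. Lean on these libraries where they do the work, as an engineer would, in place of code of your own. Each camera call takes 0.05 s, during which the arm holds its last target. There are 200 camera calls.

## Working session

There is one attempt and no reset: what is moved stays moved. The work goes in short steps, Python scripts to look and compute and a tool call to move; the robot and the scene stay as the last step left them, time stands still between calls to the robot, and variables do not carry over. Pictures are saved under pics/ and viewed, about 8 in all and at most 12, crops included, and the job is handed in when it is done.

Besides the shell and the picture viewer there is one more tool, called as name(argument=value, ...), one argument or row to a line, values as JSON. servo_tool: Moves the arm, as the interface text tells. Its arguments: {"type":"object","properties":{"steps":{"type":"array"},"force":{"type":"number"}},"required":["steps"]}

```bash
mkdir -p pics; ls
python3 - <<'E'
from plant import r
import cv2,numpy as np
print({k:np.round(v,3).tolist() for k,v in r.get_state().items()})
for c in("scene","top"):
    im=r.snapshot(c); cv2.imwrite(f"pics/{c}0.png",im[:,:,::-1])
    k=r.get_calibration(c); print(c,{a:np.round(b,3).tolist() for a,b in k.items()})
    for t in("red_bottle","orange_bottle_1","red_bottle_centre","orange_bottle_1_centre","crate","stand","crate_middle_cell","crate_left_cell","crate_right_cell"):
        print(t,[(np.round(d["location"],1).tolist(),round(d["p"],2)) for d in r.boxes_of(c,t)][:4])
print({a:np.round(b,3).tolist() for a,b in r.get_calibration("wrist").items()}, r.tcp_to_grasp)
E
```

```text
pics
{'clock': 0.0, 'q': [-1.491, 0.159, 1.598, -0.0, 1.386, -0.21], 'dq': [0.001, -0.001, 0.0, -0.001, 0.001, -0.002], 'joint_torque': [-0.001, -38.557, -32.211, 0.07, 0.038, -0.0], 'position': [0.164, -0.55, 0.214], 'tcp_rot': [-0.102, 0.7, -0.699, 0.102], 'ft_force': [0.324, 0.234, 1.099], 'wrist_torque': [-0.043, -0.082, -0.001], 'grip_width': 0.092}
scene {'fx': 423.689, 'fy': 423.689, 'cx': 315.143, 'cy': 196.329, 'distortion': [-0.104, 0.0, 0.0, 0.0, 0.0], 'view': [[0.492, -0.871, 0.016, -0.308], [-0.517, -0.307, -0.799, 0.359], [0.701, 0.385, -0.601, 1.005], [0.0, 0.0, 0.0, 1.0]]}
red_bottle [([246.8, 411.3], 0.96)]
orange_bottle_1 [([217.2, 335.1], 0.84), ([237.6, 369.8], 0.79), ([248.0, 409.6], 0.61)]
red_bottle_centre [([224.8, 257.9], 0.32)]
orange_bottle_1_centre [([235.3, 365.6], 0.94)]
crate [([208.2, 279.4], 0.6)]
stand [([226.2, 259.1], 0.64)]
crate_middle_cell [([209.1, 282.9], 0.68)]
crate_left_cell [([206.7, 281.4], 0.69), ([246.8, 412.7], 0.2)]
crate_right_cell [([207.5, 283.4], 0.86)]
top {'fx': 471.461, 'fy': 471.461, 'cx': 316.416, 'cy': 203.239, 'distortion': [-0.034, 0.0, 0.0, 0.0, 0.0], 'view': [[0.018, -1.0, -0.019, -0.024], [-0.997, -0.016, -0.079, 0.567], [0.079, 0.02, -0.997, 1.306], [0.0, 0.0, 0.0, 1.0]]}
red_bottle [([236.1, 453.1], 0.57), ([229.0, 266.6], 0.41)]
orange_bottle_1 [([233.7, 406.4], 0.82), ([227.5, 354.1], 0.74)]
red_bottle_centre [([233.8, 453.5], 0.87)]
orange_bottle_1_centre [([236.9, 405.7], 0.94)]
crate [([231.3, 268.0], 0.64)]
stand []
crate_middle_cell [([227.6, 265.4], 0.8)]
crate_left_cell [([230.4, 266.7], 0.73)]
crate_right_cell [([229.9, 265.4], 0.85), ([173.6, 367.0], 0.19)]
{'fx': 327.736, 'fy': 327.736, 'cx': 320.391, 'cy': 191.323, 'distortion': [-0.065, 0.0, 0.0, 0.0, 0.0], 'tool_from_camera': [[-0.001, 0.964, 0.266, -0.076], [-0.001, -0.266, 0.964, -0.171], [1.0, 0.0, 0.001, -0.001], [0.0, 0.0, 0.0, 1.0]]} 0.0187
```

View pics/scene0.png

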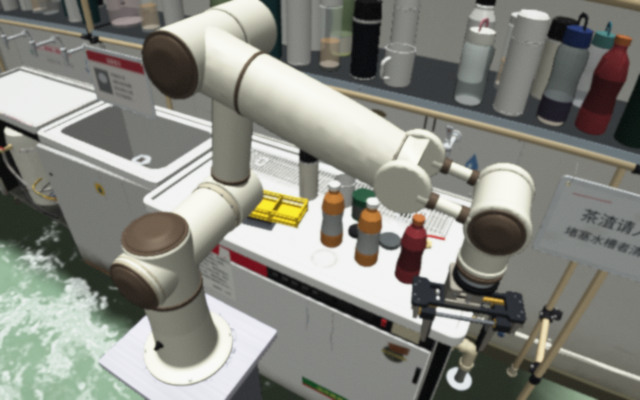

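View pics/top0.png

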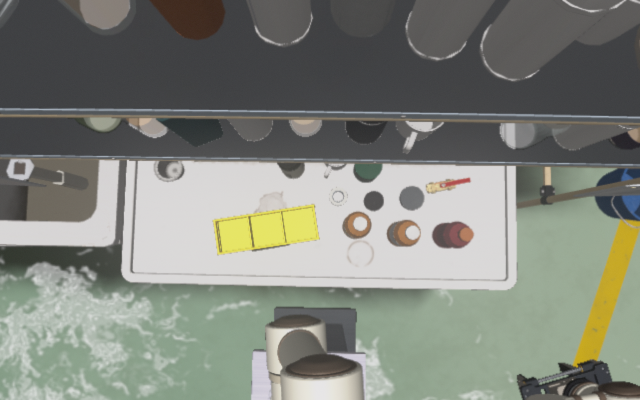

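The scene picture shows the yellow crate at about (208,280) and the bottles at orange (215,332), orange (232,369) and red (248,411). In the top view the crate is at (231,267), turned slightly, with the caps at about (225,359), (232,411) and (235,464). There is a cream tape and a ring at (196,338) and (254,360), and the black and grey caps are at (200,374) and (198,411).

```bash
cat > h.py <<'E'
from plant import r
import cv2,numpy as np
from scipy.spatial.transform import Rotation as R
def T(s):
    M=np.eye(4);M[:3,:3]=R.from_quat(s["tcp_rot"]).as_matrix();M[:3,3]=s["position"];return M
def cam(name,s=None):
    c=r.get_calibration(name)
    K=np.array([[c["fx"],0,c["cx"]],[0,c["fy"],c["cy"]],[0,0,1.]])
    V=np.array(c["view"]) if "view" in c else np.linalg.inv(T(s)@np.array(c["tool_from_camera"]))
    return K,np.array(c["distortion"],float),V
def at_z(C,uv,z):
    K,d,V=C; p=cv2.undistortPoints(np.array(uv,float).reshape(-1,1,2),K,d)[:,0]
    M=np.linalg.inv(V); D=np.c_[p,np.ones(len(p))]@M[:3,:3].T
    o=M[:3,3]; return (o+D*((z-o[2])/D[:,2:3]))
def proj(C,P):
    K,d,V=C; return cv2.projectPoints(np.array(P,float).reshape(-1,1,3),cv2.Rodrigues(V[:3,:3])[0],V[:3,3],K,d)[0][:,0]
def yellow(im):
    h=cv2.cvtColor(im,cv2.COLOR_RGB2HSV); m=cv2.inRange(h,(22,110,90),(35,255,255))
    n,l,st,_=cv2.connectedComponentsWithStats(m); return (l==1+np.argmax(st[1:,4])).astype(np.uint8)
def move(s,p,yaw=None):
    """offset (tool axes) & rotvec to bring TCP to p, tool down, jaw z axis horizontal at yaw"""
    M=T(s)[:3,:3]; off=M.T@(np.array(p)-s["position"]); out=[np.round(off,4).tolist()]
    if yaw is not None:
        best=None
        for a in(yaw,yaw+np.pi):
            z=np.array([np.cos(a),np.sin(a),0]);y=np.array([0,0,-1.]);G=np.c_[np.cross(y,z),y,z]
            rv=R.from_matrix(M.T@G).as_rotvec()
            if best is None or np.linalg.norm(rv)<np.linalg.norm(best):best=rv
        out.append(np.round(best,4).tolist())
    return out
E
python3 - <<'E'
from h import *
im=cv2.imread("pics/top0.png")[:,:,::-1].copy(); C=cam("top")
print(np.round(T(r.get_state()),3).tolist(), "camc",np.linalg.inv(C[2])[:3,3])
m=yellow(im); rect=cv2.minAreaRect(np.argwhere(m)[:,::-1].astype(np.float32)); b=cv2.boxPoints(rect)
P=at_z(C,b,.082); print("crate corners",np.round(P,4).tolist(),"c",P.mean(0),[np.linalg.norm(P[i]-P[i-1]) for i in range(4)])
print(np.round(at_z(C,[(359,224.5),(412,232.5),(465,235)],.217),4))
print("tin etc",np.round(at_z(C,[(367,165)],.092),3),np.round(at_z(C,[(338,196),(360,253),(374,200),(411,198),(450,186)],.02),3))
cv2.imwrite("pics/t1.png",cv2.resize(im[150:290,200:500],(800,373),interpolation=cv2.INTER_CUBIC)[:,:,::-1])
E
```

```text
[[-0.958, 0.0, 0.286, 0.164], [-0.286, 0.0, -0.958, -0.551], [-0.0, -1.0, -0.0, 0.215], [0.0, 0.0, 0.0, 1.0]] camc [ 0.46280536 -0.04118636  1.34588538]
crate corners [[0.5142, 0.2641, 0.082], [0.5606, -0.0069, 0.082], [0.4667, -0.0231, 0.082], [0.4203, 0.2463, 0.082]] c [0.49044023 0.12009819 0.082     ] [np.float64(0.09555223020929395), np.float64(0.27489852924298835), np.float64(0.09524568792804515), np.float64(0.27327296912503324)]
[[ 0.5027 -0.1213  0.217 ]
 [ 0.4858 -0.2478  0.217 ]
 [ 0.4819 -0.3741  0.217 ]]
tin etc [[ 0.667 -0.15   0.092]] [[ 0.589 -0.075  0.02 ]
 [ 0.43  -0.139  0.02 ]
 [ 0.579 -0.177  0.02 ]
 [ 0.587 -0.281  0.02 ]
 [ 0.623 -0.391  0.02 ]]
```

View pics/t1.png

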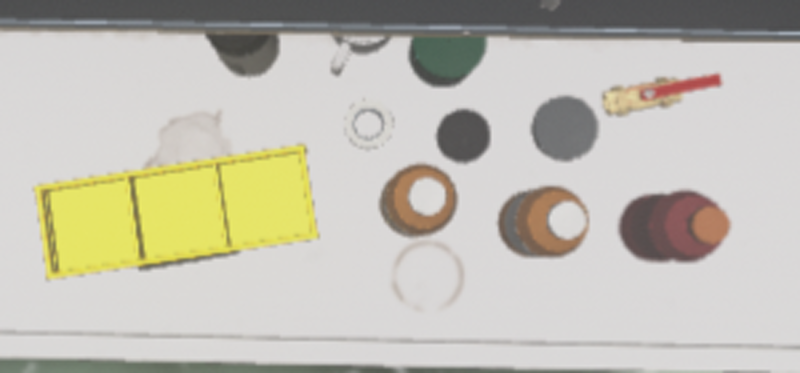

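The crate edges measure 95 by 274 mm, as given, so its pose is consistent. I'll use jaws along crate y, with the camera on the robot side.

servo_tool(
  steps=[
    {"offset": [0,-0.06,0],"angular": [0,-0.18,0],"claw": 0.08},
    {"offset": [-0.05,-0.075,-0.01],"angular": [0,-0.36,0],"claw": 0.08},
    {"offset": [-0.1,-0.075,-0.02],"angular": [0,-0.54,0],"claw": 0.08},
    {"offset": [-0.15,-0.075,-0.03],"angular": [0,-0.72,0],"claw": 0.08},
    {"offset": [-0.2,-0.075,-0.04],"angular": [0,-0.9,0],"claw": 0.08},
    {"offset": [-0.25,-0.075,-0.05],"angular": [0,-1.08,0],"claw": 0.08},
    {"offset": [-0.29,-0.075,-0.06],"angular": [0,-1.26,0],"claw": 0.08},
    {"offset": [-0.32,-0.075,-0.07],"angular": [0,-1.44,0],"claw": 0.08},
    {"offset": [-0.345,-0.075,-0.075],"angular": [0,-1.62,0],"claw": 0.08},
    {"offset": [-0.355,-0.075,-0.077],"angular": [0,-1.8,0],"claw": 0.08},
    {"offset": [-0.355,-0.075,-0.077],"angular": [0,-1.9,0],"claw": 0.08},
    {"offset": [-0.355,-0.075,-0.077],"angular": [0,-1.9,0],"claw": 0.08},
  ],
)

```text
clock: 2.5
position: [0.4826, -0.3757, 0.2895]
tcp_rot: [-0.628, 0.324, -0.324, 0.628]
ft_force: [-0.8, 0.2, 0.1]
grip_width: 0.0801
```

Run:
```python
from h import *
s=r.get_state(); print(np.round(T(s),3).tolist(),np.round(s["q"],2)); print(move(s,[.482,-.376,.29],1.741))
```

```text
[[0.58, -0.0, 0.815, 0.483], [-0.815, 0.0, 0.58, -0.376], [-0.0, -1.0, -0.0, 0.29], [0.0, 0.0, 0.0, 1.0]] [-0.86  0.22  1.39  0.    1.54 -1.48]
[[-0.0001, -0.0005, -0.0007], [-0.0001, -1.1228, -0.0001]]
```

servo_tool(
  steps=[
    {"offset": [0,0,0],"angular": [0,-0.18,0],"claw": 0.08},
    {"offset": [0,0,0],"angular": [0,-0.36,0],"claw": 0.08},
    {"offset": [0,0,0],"angular": [0,-0.54,0],"claw": 0.08},
    {"offset": [0,0,0],"angular": [0,-0.72,0],"claw": 0.08},
    {"offset": [0,0,0],"angular": [0,-0.9,0],"claw": 0.08},
    {"offset": [0,0,0],"angular": [0,-1.05,0],"claw": 0.08},
    {"offset": [0,0,0],"angular": [0,-1.123,0],"claw": 0.08},
    {"offset": [0,0,0],"angular": [0,-1.123,0],"claw": 0.08},
  ],
)

```text
clock: 3.5
position: [0.4823, -0.3759, 0.2896]
tcp_rot: [-0.705, -0.059, 0.059, 0.705]
ft_force: [0.0, -0.6, 0.1]
grip_width: 0.0801
```

Run:
```python
from h import *
s=r.get_state(); im=r.snapshot("wrist"); cv2.imwrite("pics/w1.png",im[:,:,::-1]); C=cam("wrist",s)
print(np.round(T(s),3).tolist(),np.round(s["q"],2))
h=cv2.cvtColor(im,cv2.COLOR_RGB2HSV)
for nm,lo,hi in(("orangecap",(6,120,120),(18,255,255)),("white",(0,0,185),(179,40,255))):
    n,l,st,ce=cv2.connectedComponentsWithStats(cv2.inRange(h,lo,hi))
    for i in range(1,n):
        if st[i,4]>150: print(nm,st[i],np.round(ce[i],1),np.round(at_z(C,ce[i],.217),4))
print(proj(C,[[.4819,-.3741,.217],[.4858,-.2478,.217]]))
```

```text
[[0.986, 0.0, -0.168, 0.482], [0.168, 0.0, 0.986, -0.376], [0.0, -1.0, -0.0, 0.29], [0.0, 0.0, 0.0, 1.0]] [-0.86  0.21  1.39  0.    1.54 -2.6 ]
orangecap [ 297  185   43   40 1335] [318.1 204.4] [[ 0.4858 -0.3766  0.217 ]]
orangecap [ 424  185   58   56 1515] [447.  207.2] [[ 0.471 -0.276  0.217]]
orangecap [ 538  225   52   45 1340] [560.1 245.3] [[ 0.4875 -0.1698  0.217 ]]
white [460 219  34  32 451] [478.2 239. ] [[ 0.4931 -0.2427  0.217 ]]
[[322.02615545 200.25778131]
 [475.03479573 229.81016753]]
```

View pics/w1.png

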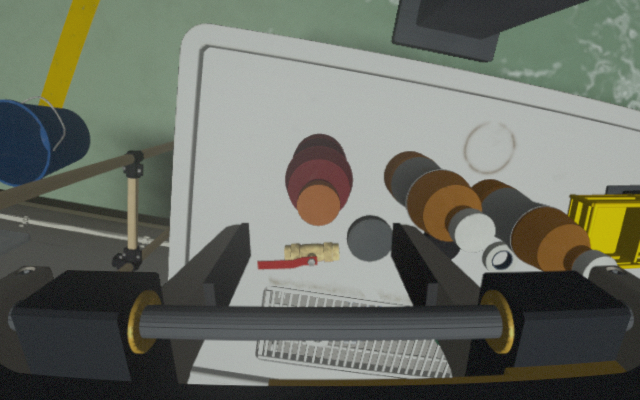

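The wrist view shows the red bottle's cap at (318,204), between the fingers, with the fingers clear of it on both sides. The top and wrist views agree on its position to about 3 mm, so I'm descending.

servo_tool(
  steps=[
    {"offset": [0.002,0.03,-0.001],"angular": [0,0,0],"claw": 0.08},
    {"offset": [0.002,0.06,-0.001],"angular": [0,0,0],"claw": 0.08},
    {"offset": [0.002,0.085,-0.001],"angular": [0,0,0],"claw": 0.08},
    {"offset": [0.002,0.1,-0.001],"angular": [0,0,0],"claw": 0.08},
    {"offset": [0.002,0.102,-0.001],"angular": [0,0,0],"claw": 0.06},
    {"offset": [0.002,0.102,-0.001],"angular": [0,0,0],"claw": 0.045},
    {"offset": [0.002,0.102,-0.001],"angular": [0,0,0],"claw": 0.038},
    {"offset": [0.002,0.102,-0.001],"angular": [0,0,0],"claw": 0.03},
    {"offset": [0.002,0.102,-0.001],"angular": [0,0,0],"claw": 0.025},
    {"offset": [0.002,0.102,-0.001],"angular": [0,0,0],"claw": 0.025},
    {"offset": [0.002,0.102,-0.001],"angular": [0,0,0],"claw": 0.025},
  ],
  force=30,
)

```text
clock: 4.92
position: [0.4848, -0.3768, 0.1881]
tcp_rot: [0.705, 0.061, -0.06, -0.704]
ft_force: [-0.2, -0.6, 1.9]
grip_width: 0.0334
```

servo_tool(
  steps=[
    {"offset": [0,-0.01,0],"angular": [0,0,0],"claw": 0.025},
    {"offset": [0,-0.035,0],"angular": [0,0,0],"claw": 0.025},
    {"offset": [-0.005,-0.065,0.002],"angular": [0,0,0],"claw": 0.025},
    {"offset": [-0.018,-0.095,0.007],"angular": [0,0,0],"claw": 0.025},
    {"offset": [-0.04,-0.115,0.014],"angular": [0,0,0],"claw": 0.025},
    {"offset": [-0.065,-0.12,0.022],"angular": [0,0,0],"claw": 0.025},
    {"offset": [-0.088,-0.12,0.032],"angular": [0,0,0],"claw": 0.025},
    {"offset": [-0.102,-0.12,0.05],"angular": [0,0,0],"claw": 0.025},
    {"offset": [-0.1,-0.12,0.075],"angular": [0,0,0],"claw": 0.025},
    {"offset": [-0.096,-0.12,0.105],"angular": [0,0,0],"claw": 0.025},
    {"offset": [-0.091,-0.12,0.135],"angular": [0,0,0],"claw": 0.025},
    {"offset": [-0.086,-0.12,0.165],"angular": [0,0,0],"claw": 0.025},
  ],
)

```text
clock: 6.42
position: [0.3713, -0.2271, 0.3072]
tcp_rot: [-0.704, -0.06, 0.061, 0.705]
ft_force: [0.2, 0.0, -3.6]
grip_width: 0.0331
```

servo_tool(
  steps=[
    {"offset": [0.005,0,0.03],"angular": [0,0,0],"claw": 0.025},
    {"offset": [0.01,0,0.06],"angular": [0,0,0],"claw": 0.025},
    {"offset": [0.015,0,0.09],"angular": [0,0,0],"claw": 0.025},
    {"offset": [0.02,0,0.12],"angular": [0,0,0],"claw": 0.025},
    {"offset": [0.025,0,0.15],"angular": [0,0,0],"claw": 0.025},
    {"offset": [0.031,0,0.18],"angular": [0,0,0],"claw": 0.025},
    {"offset": [0.037,0,0.21],"angular": [0,0,0],"claw": 0.025},
    {"offset": [0.043,0,0.24],"angular": [0,0,0],"claw": 0.025},
    {"offset": [0.049,0,0.27],"angular": [0,0,0],"claw": 0.025},
    {"offset": [0.055,0,0.298],"angular": [0,0,0],"claw": 0.025},
    {"offset": [0.059,0,0.316],"angular": [0,0,0],"claw": 0.025},
    {"offset": [0.06,0,0.324],"angular": [0,0,0],"claw": 0.025},
  ],
)

```text
clock: 7.92
position: [0.3751, 0.1018, 0.3073]
tcp_rot: [-0.704, -0.061, 0.061, 0.705]
ft_force: [-0.4, -0.6, -3.1]
grip_width: 0.0337
```

Run:
```python
from h import *
s=r.get_state(); im=r.snapshot("wrist"); cv2.imwrite("pics/w2.png",im[:,:,::-1])
t=r.snapshot("top"); cv2.imwrite("pics/top2.png",t[:,:,::-1]); C=cam("wrist",s); m=yellow(im)
print(np.round(T(s),3).tolist(),np.round(s["q"],2))
b=cv2.boxPoints(cv2.minAreaRect(np.argwhere(m)[:,::-1].astype(np.float32))); print(b.tolist(),np.round(at_z(C,b,.082),4).tolist())
print("pred corners",proj(C,[[.5142,.2641,.082],[.5606,-.0069,.082],[.4667,-.0231,.082],[.4203,.2463,.082]]))
print(move(s,[.4904,.1201,.308],1.741))
```

```text
[[0.985, -0.001, -0.172, 0.375], [0.172, 0.0, 0.985, 0.102], [-0.001, -1.0, 0.0, 0.307], [0.0, 0.0, 0.0, 1.0]] [-0.05 -0.4   1.93  0.    1.62 -1.79]
[[211.9329833984375, 209.97421264648438], [272.0793762207031, 204.15359497070312], [278.2494812011719, 267.91131591796875], [218.10308837890625, 273.73193359375]] [[0.4578, -0.0246, 0.082], [0.4365, 0.0508, 0.082], [0.5245, 0.0708, 0.082], [0.5482, -0.009, 0.082]]
pred corners [[418.90841034 282.63645538]
 [218.88447059 281.87624895]
 [212.49881514 216.59493526]
 [424.26485994 217.19269495]]
[[0.1167, -0.0008, -0.0018], [-0.0003, 0.0025, -0.0011]]
```

View pics/w2.png

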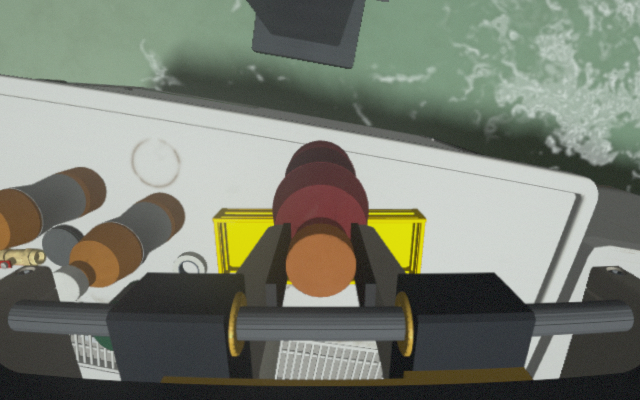

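The wrist view shows the red bottle hanging upright. The crate's near edge runs from (214,210) to (425,210), close to the prediction. I'll check with overlays in one tiled picture.

```bash
cat >> h.py <<'E'
def crate_pts(c,yaw,z=.082,hx=.047,hy=.137):
    a=np.array([np.cos(yaw),np.sin(yaw)]);b=np.array([-a[1],a[0]])
    return np.array([[*(np.array(c)+sx*hx*a+sy*hy*b),z] for sx,sy in((1,1),(1,-1),(-1,-1),(-1,1))])
def ring(p,z,rad):
    t=np.linspace(0,6.283,40);return np.c_[p[0]+rad*np.cos(t),p[1]+rad*np.sin(t),0*t+z]
def draw(im,C,P,col,s,off):
    q=((proj(C,P)-off+.5)*s-.5); cv2.polylines(im,[np.round(q*8).astype(int)],True,col,1,cv2.LINE_AA,3)
E
python3 - <<'E'
from h import *
s=r.get_state(); out=[]
for n,f,o,w,h,k in(("wrist","w2",(190,130),266,166,3),("top","top2",(190,170),200,100,4)):
    im=cv2.imread(f"pics/{f}.png"); C=cam(n,s)
    c=cv2.resize(im[o[1]:o[1]+h,o[0]:o[0]+w],None,fx=k,fy=k,interpolation=cv2.INTER_CUBIC)
    for z in(.082,.036):draw(c,C,crate_pts((.4904,.1201),.17,z),(255,0,0),k,np.array(o))
    p=s["position"]
    for z,rad in((p[2]-.188,.0355),(p[2]-.188+.136,.0355),(p[2]+.029,.017)): draw(c,C,ring(p,z,rad),(0,255,0),k,np.array(o))
    out.append(c)
H=max(x.shape[1] for x in out)
v=np.vstack([cv2.copyMakeBorder(x,0,0,0,H-x.shape[1],cv2.BORDER_CONSTANT) for x in out]); print(v.shape)
cv2.imwrite("pics/o2.png",cv2.resize(v,None,fx=600/v.shape[0],fy=600/v.shape[0],interpolation=cv2.INTER_AREA))
E
```

```text
(898, 800, 3)
```

View pics/o2.png

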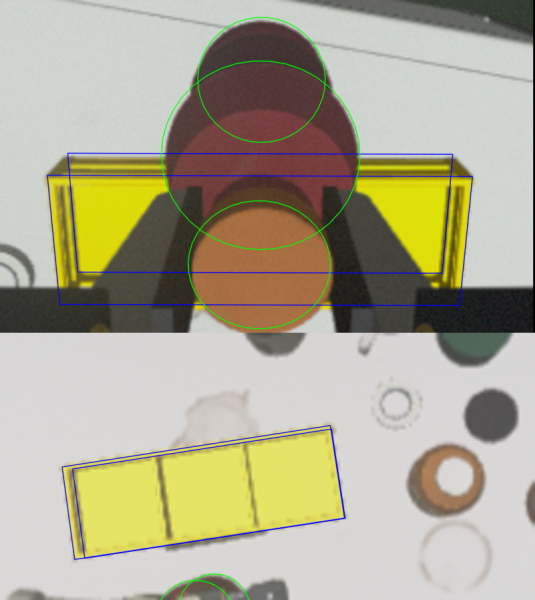

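The overlay lines up to within about 2 mm for both the crate and the bottle. I'm moving over the middle cell and lowering.

servo_tool(
  steps=[
    {"offset": [0.01,0,-0.001],"angular": [0,0,0],"claw": 0.025},
    {"offset": [0.035,0,-0.001],"angular": [0,0,0],"claw": 0.025},
    {"offset": [0.065,0,-0.001],"angular": [0,0,0],"claw": 0.025},
    {"offset": [0.092,0,-0.001],"angular": [0,0,0],"claw": 0.025},
    {"offset": [0.11,0,-0.001],"angular": [0,0,0],"claw": 0.025},
    {"offset": [0.116,0,-0.001],"angular": [0,0,0],"claw": 0.025},
    {"offset": [0.116,0,-0.001],"angular": [0,0,0],"claw": 0.025},
    {"offset": [0.116,0.006,-0.001],"angular": [0,0,0],"claw": 0.025},
    {"offset": [0.116,0.018,-0.001],"angular": [0,0,0],"claw": 0.025},
    {"offset": [0.116,0.027,-0.001],"angular": [0,0,0],"claw": 0.025},
    {"offset": [0.116,0.03,-0.001],"angular": [0,0,0],"claw": 0.025},
    {"offset": [0.116,0.03,-0.001],"angular": [0,0,0],"claw": 0.025},
  ],
)

```text
clock: 9.52
position: [0.49, 0.1198, 0.2773]
tcp_rot: [-0.704, -0.06, 0.061, 0.705]
ft_force: [-0.0, -0.2, -4.0]
grip_width: 0.0329
```

Run:
```python
from h import *
s=r.get_state(); out=[]; p=s["position"]; print(p,s["ft_force"],move(s,[.4904,.1203,.2295],1.741))
for n,o,w,h,k in(("wrist",(170,110),300,170,2.6),("top",(190,170),200,100,4)):
    im=r.snapshot(n)[:,:,::-1]; C=cam(n,s); cv2.imwrite(f"pics/{n}3.png",im)
    c=cv2.resize(im[o[1]:o[1]+h,o[0]:o[0]+w],None,fx=k,fy=k,interpolation=cv2.INTER_CUBIC)
    draw(c,C,crate_pts((.4904,.1201),.17,.082),(255,0,0),k,np.array(o))
    for z,rad in((p[2]-.188,.0355),(p[2]-.188+.136,.0355),(p[2]+.029,.017)): draw(c,C,ring(p,z,rad),(0,255,0),k,np.array(o))
    out.append(c)
H=max(x.shape[1] for x in out)
v=np.vstack([cv2.copyMakeBorder(x,0,0,0,H-x.shape[1],cv2.BORDER_CONSTANT) for x in out])
cv2.imwrite("pics/o3.png",cv2.resize(v,None,fx=600/v.shape[0],fy=600/v.shape[0],interpolation=cv2.INTER_AREA))
```

```text
[0.48998719 0.11980198 0.27734485] [-0.0441636  -0.22562521 -4.04933611] [[0.0005, 0.0478, 0.0004], [-0.0001, 0.0011, -0.0004]]
```

View pics/o3.png

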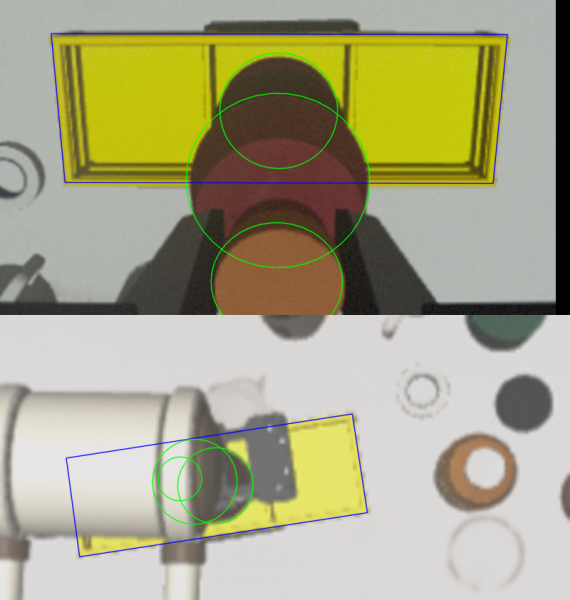

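The rim overlay fits and the bottle is centred between the dividers at (279,110) in the tile. I'm lowering it to about 1 mm above the floor.

servo_tool(
  steps=[
    {"offset": [0.0,0.006,0],"angular": [0,0,0],"claw": 0.025},
    {"offset": [0.0,0.016,0],"angular": [0,0,0],"claw": 0.025},
    {"offset": [0.0,0.026,0],"angular": [0,0,0],"claw": 0.025},
    {"offset": [0,0.035,0],"angular": [0,0,0],"claw": 0.025},
    {"offset": [0,0.042,0],"angular": [0,0,0],"claw": 0.025},
    {"offset": [0,0.046,0],"angular": [0,0,0],"claw": 0.025},
    {"offset": [0,0.0475,0],"angular": [0,0,0],"claw": 0.025},
    {"offset": [0,0.0475,0],"angular": [0,0,0],"claw": 0.025},
  ],
)

```text
clock: 10.62
position: [0.4903, 0.1198, 0.2303]
tcp_rot: [-0.705, -0.061, 0.06, 0.705]
ft_force: [0.0, 0.9, -4.3]
grip_width: 0.0333
```

```bash
python3 -c "
from plant import r
s=r.get_state();print(s['position'],s['ft_force'])"
```

```text
[0.49029092 0.11977768 0.23026869] [ 0.01074757  0.89268271 -4.31813357]
```

servo_tool(
  steps=[
    {"offset": [0,0.0007,0],"angular": [0,0,0],"claw": 0.025},
    {"offset": [0,0.0014,0],"angular": [0,0,0],"claw": 0.025},
    {"offset": [0,0.0018,0],"angular": [0,0,0],"claw": 0.025},
    {"offset": [0,0.0018,0],"angular": [0,0,0],"claw": 0.025},
  ],
)

```text
clock: 11.12
position: [0.4902, 0.1198, 0.2283]
tcp_rot: [-0.705, -0.06, 0.06, 0.705]
ft_force: [0.1, -0.4, -2.8]
grip_width: 0.0331
```

servo_tool(
  steps=[
    {"offset": [0,0.0003,0],"angular": [0,0,0],"claw": 0.033},
    {"offset": [0,0.0003,0],"angular": [0,0,0],"claw": 0.036},
    {"offset": [0,0.0003,0],"angular": [0,0,0],"claw": 0.042},
    {"offset": [0,0.0003,0],"angular": [0,0,0],"claw": 0.056},
    {"offset": [0,0.0003,0],"angular": [0,0,0],"claw": 0.056},
    {"offset": [0,-0.008,0],"angular": [0,0,0],"claw": 0.056},
    {"offset": [0,-0.025,0],"angular": [0,0,0],"claw": 0.056},
    {"offset": [0,-0.05,0],"angular": [0,0,0],"claw": 0.056},
    {"offset": [0,-0.08,0],"angular": [0,0,0],"claw": 0.056},
    {"offset": [0,-0.085,0],"angular": [0,0,0],"claw": 0.056},
  ],
)

```text
clock: 12.38
position: [0.4916, 0.1198, 0.3168]
tcp_rot: [0.705, 0.063, -0.058, -0.704]
ft_force: [-0.1, 0.3, -0.5]
grip_width: 0.0562
```

Run:
```python
from h import *
s=r.get_state(); im=r.snapshot("wrist"); cv2.imwrite("pics/w4.png",im[:,:,::-1])
print(s["position"],s["ft_force"])
C=cam("top"); 
print(np.round(at_z(C,[(360.5,223.5),(413,232.1)],.217),4), move(s,[.505,-.124,.29]))
```

```text
[0.49158429 0.11980127 0.31682904] [-0.0757874   0.29714413 -0.54735847]
[[ 0.5052 -0.1248  0.217 ]
 [ 0.4868 -0.2502  0.217 ]] [[-0.0285, 0.0269, -0.2425]]
```

View pics/w4.png

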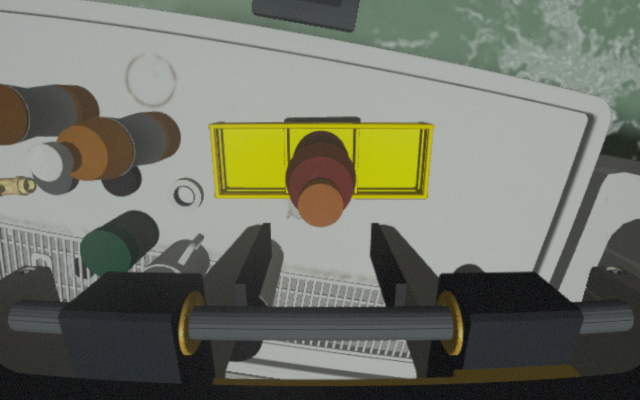

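The red bottle stands upright in the middle cell at (320,180) and the crate is square. Next is the near orange bottle.

servo_tool(
  steps=[
    {"offset": [0,0,-0.02],"angular": [0,0,0],"claw": 0.08},
    {"offset": [-0.005,0,-0.06],"angular": [0,0,0],"claw": 0.08},
    {"offset": [-0.012,0.005,-0.11],"angular": [0,0,0],"claw": 0.08},
    {"offset": [-0.02,0.012,-0.16],"angular": [0,0,0],"claw": 0.08},
    {"offset": [-0.026,0.02,-0.21],"angular": [0,0,0],"claw": 0.08},
    {"offset": [-0.0285,0.027,-0.237],"angular": [0,0,0],"claw": 0.08},
    {"offset": [-0.0285,0.027,-0.2425],"angular": [0,0,0],"claw": 0.08},
    {"offset": [-0.0285,0.027,-0.2425],"angular": [0,0,0],"claw": 0.08},
  ],
)

```text
clock: 13.42
position: [0.5033, -0.1234, 0.286]
tcp_rot: [-0.704, -0.06, 0.061, 0.705]
ft_force: [0.7, 0.4, 0.5]
grip_width: 0.0801
```

```bash
cat >> h.py <<'E'
def whitecap(s,im,guess):
    C=cam("wrist",s); h=cv2.cvtColor(im,cv2.COLOR_RGB2HSV)
    g=proj(C,ring(guess,.217,.017)); c=g.mean(0); m=cv2.inRange(h,(0,0,150),(179,60,255))
    e=ring(guess,.217,.024); k=np.zeros_like(m); cv2.fillPoly(k,[proj(C,e).astype(np.int32)],255)
    m&=k; n,l,st,ce=cv2.connectedComponentsWithStats(m); i=1+np.argmax(st[1:,4])
    print("pred",c,np.ptp(g,axis=0),"found",ce[i],st[i],at_z(C,ce[i],.217))
E
python3 - <<'E'
from h import *
s=r.get_state(); im=r.snapshot("wrist"); cv2.imwrite("pics/w5.png",im[:,:,::-1])
print(s["position"],move(s,[.505,-.1245,.188],1.741)); whitecap(s,im,[.505,-.1245])
E
```

```text
[ 0.50329047 -0.1233966   0.28599411] [[0.0015, 0.098, -0.0015], [-0.0009, 0.001, -0.0005]]
pred [317.62104717 203.98517369] [44.31609507 42.22236962] found [318.56316676 210.50870298] [ 290  187   56   46 1781] [[ 0.51034409 -0.12291861  0.217     ]]
```

servo_tool(
  steps=[
    {"offset": [0.003,0.02,-0.001],"angular": [0,0,0],"claw": 0.08},
    {"offset": [0.003,0.05,-0.001],"angular": [0,0,0],"claw": 0.08},
    {"offset": [0.003,0.08,-0.001],"angular": [0,0,0],"claw": 0.08},
    {"offset": [0.003,0.096,-0.001],"angular": [0,0,0],"claw": 0.08},
    {"offset": [0.003,0.098,-0.001],"angular": [0,0,0],"claw": 0.06},
    {"offset": [0.003,0.098,-0.001],"angular": [0,0,0],"claw": 0.045},
    {"offset": [0.003,0.098,-0.001],"angular": [0,0,0],"claw": 0.038},
    {"offset": [0.003,0.098,-0.001],"angular": [0,0,0],"claw": 0.03},
    {"offset": [0.003,0.098,-0.001],"angular": [0,0,0],"claw": 0.025},
    {"offset": [0.003,0.098,-0.001],"angular": [0,0,0],"claw": 0.025},
    {"offset": [0.003,0.098,-0.001],"angular": [0,0,0],"claw": 0.025},
  ],
  force=30,
)

```text
clock: 14.85
position: [0.5068, -0.1245, 0.1887]
tcp_rot: [0.705, 0.061, -0.06, -0.704]
ft_force: [-0.1, 1.9, 3.4]
grip_width: 0.0333
```

Run:
```python
from h import *
s=r.get_state(); print(s["position"],s["ft_force"],s["grip_width"])
c=np.array([.4904,.1201]);a=np.array([np.cos(.17),np.sin(.17)]);b=np.array([-a[1],a[0]])
L=c+.09*b; Rt=c-.09*b; print(L,Rt)
for p in(s["position"][:2]+[-.12,0],L-.12*a,L): print(p,move(s,[*p,.308]))
```

```text
[ 0.50677238 -0.12448664  0.18874886] [-0.05711049  1.85294633  3.36537505] 0.03333317675244798
[0.47517359 0.20880263] [0.50562641 0.03139737]
[ 0.38677238 -0.12448664] [[-0.1182, -0.1193, 0.0204]]
[0.35690342 0.18850075] [[-0.0943, -0.1194, 0.3339]]
[0.47517359 0.20880263] [[0.0257, -0.1193, 0.3338]]
```

servo_tool(
  steps=[
    {"offset": [0,-0.01,0],"angular": [0,0,0],"claw": 0.025},
    {"offset": [0,-0.035,0],"angular": [0,0,0],"claw": 0.025},
    {"offset": [-0.005,-0.065,0.001],"angular": [0,0,0],"claw": 0.025},
    {"offset": [-0.02,-0.095,0.003],"angular": [0,0,0],"claw": 0.025},
    {"offset": [-0.045,-0.115,0.008],"angular": [0,0,0],"claw": 0.025},
    {"offset": [-0.075,-0.12,0.013],"angular": [0,0,0],"claw": 0.025},
    {"offset": [-0.1,-0.12,0.022],"angular": [0,0,0],"claw": 0.025},
    {"offset": [-0.116,-0.12,0.038],"angular": [0,0,0],"claw": 0.025},
    {"offset": [-0.117,-0.12,0.062],"angular": [0,0,0],"claw": 0.025},
    {"offset": [-0.115,-0.12,0.092],"angular": [0,0,0],"claw": 0.025},
    {"offset": [-0.113,-0.12,0.122],"angular": [0,0,0],"claw": 0.025},
    {"offset": [-0.111,-0.12,0.152],"angular": [0,0,0],"claw": 0.025},
  ],
)

```text
clock: 16.35
position: [0.3705, 0.0072, 0.3079]
tcp_rot: [-0.704, -0.06, 0.061, 0.705]
ft_force: [0.4, 0.2, -3.4]
grip_width: 0.0332
```

servo_tool(
  steps=[
    {"offset": [0.002,0,0.03],"angular": [0,0,0],"claw": 0.025},
    {"offset": [0.004,0,0.06],"angular": [0,0,0],"claw": 0.025},
    {"offset": [0.006,0,0.09],"angular": [0,0,0],"claw": 0.025},
    {"offset": [0.009,0,0.12],"angular": [0,0,0],"claw": 0.025},
    {"offset": [0.012,0,0.148],"angular": [0,0,0],"claw": 0.025},
    {"offset": [0.016,0,0.17],"angular": [0,0,0],"claw": 0.025},
    {"offset": [0.017,0,0.18],"angular": [0,0,0],"claw": 0.025},
    {"offset": [0.017,0,0.182],"angular": [0,0,0],"claw": 0.025},
    {"offset": [0.017,0,0.182],"angular": [0,0,0],"claw": 0.025},
  ],
)

```text
clock: 17.48
position: [0.357, 0.188, 0.3082]
tcp_rot: [0.705, 0.06, -0.06, -0.704]
ft_force: [0.0, -0.2, -4.2]
grip_width: 0.0333
```

```bash
cat > ov.py <<'E'
from h import *
import sys
def ov(tag,zg=.188,o=(150,100),w=330,h=180,k=2.4):
    s=r.get_state(); p=s["position"]; im=r.snapshot("wrist")[:,:,::-1]; C=cam("wrist",s); cv2.imwrite(f"pics/wr_{tag}.png",im)
    c=cv2.resize(im[o[1]:o[1]+h,o[0]:o[0]+w],None,fx=k,fy=k,interpolation=cv2.INTER_CUBIC)
    draw(c,C,crate_pts((.4904,.1201),.17,.082),(255,0,0),k,np.array(o))
    for z,rad in((p[2]-zg,.0355),(p[2]-zg+.136,.0355),(p[2]+.029,.017)): draw(c,C,ring(p,z,rad),(0,255,0),k,np.array(o))
    cv2.imwrite(f"pics/{tag}.png",c); print(p,s["ft_force"],s["grip_width"],s["q"].round(2) if hasattr(s["q"],"round") else s["q"])
    return s
E
python3 - <<'E'
from ov import *
s=ov("o5",.1885); print(move(s,[.4752,.2088,.30],1.741))
E
```

```text
[0.35698744 0.18802476 0.3082096 ] [ 0.01413796 -0.19787654 -4.20484253] 0.03332315231477322 [ 0.18 -0.36  1.89 -0.    1.61 -1.56]
[[0.12, 0.0082, 0.0004], [0.0005, 0.0004, -0.0004]]
```

View pics/o5.png

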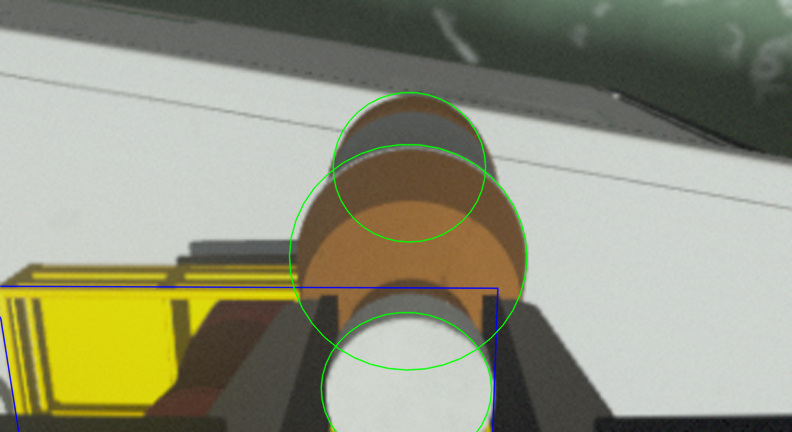

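The overlay matches within about 1 mm and the crate has not moved. I'm going into the left cell.

servo_tool(
  steps=[
    {"offset": [0.01,0,0],"angular": [0,0,0],"claw": 0.025},
    {"offset": [0.035,0,0],"angular": [0,0,0],"claw": 0.025},
    {"offset": [0.065,0,0],"angular": [0,0,0],"claw": 0.025},
    {"offset": [0.093,0,0],"angular": [0,0,0],"claw": 0.025},
    {"offset": [0.113,0,0.0005],"angular": [0,0,0],"claw": 0.025},
    {"offset": [0.119,0,0.0005],"angular": [0,0,0],"claw": 0.025},
    {"offset": [0.1195,0,0.0005],"angular": [0,0,0],"claw": 0.025},
    {"offset": [0.1195,0.006,0.0005],"angular": [0,0,0],"claw": 0.025},
    {"offset": [0.1195,0.018,0.0005],"angular": [0,0,0],"claw": 0.025},
    {"offset": [0.1195,0.027,0.0005],"angular": [0,0,0],"claw": 0.025},
    {"offset": [0.1195,0.03,0.0005],"angular": [0,0,0],"claw": 0.025},
    {"offset": [0.1195,0.03,0.0005],"angular": [0,0,0],"claw": 0.025},
  ],
)

```text
clock: 19.02
position: [0.4745, 0.2094, 0.278]
tcp_rot: [0.705, 0.06, -0.061, -0.704]
ft_force: [-0.7, -0.7, -4.1]
grip_width: 0.0331
```

Run:
```python
from ov import *
s=ov("o6",.1887); print(move(s,[.4752,.2088,.2305],1.741))
```

```text
[0.47447943 0.209426   0.2780245 ] [-0.70084829 -0.71118261 -4.08558389] 0.03310502668048475 [ 0.18 -0.03  1.67 -0.    1.5  -1.56]
[[0.0006, 0.0475, -0.0007], [0.0, 0.001, -0.0005]]
```

View pics/o6.png

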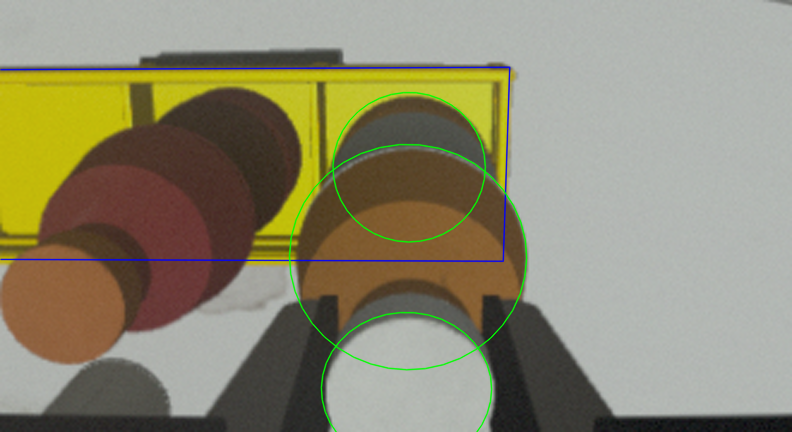

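The bottle is centred over the left cell to within about 2 mm. I'm lowering it with a slight -x correction.

servo_tool(
  steps=[
    {"offset": [-0.001,0.005,-0.0005],"angular": [0,0,0],"claw": 0.025},
    {"offset": [-0.001,0.014,-0.0005],"angular": [0,0,0],"claw": 0.025},
    {"offset": [-0.001,0.023,-0.0005],"angular": [0,0,0],"claw": 0.025},
    {"offset": [-0.001,0.031,-0.0005],"angular": [0,0,0],"claw": 0.025},
    {"offset": [-0.001,0.038,-0.0005],"angular": [0,0,0],"claw": 0.025},
    {"offset": [-0.001,0.043,-0.0005],"angular": [0,0,0],"claw": 0.025},
    {"offset": [-0.001,0.046,-0.0005],"angular": [0,0,0],"claw": 0.025},
    {"offset": [-0.001,0.0475,-0.0005],"angular": [0,0,0],"claw": 0.025},
    {"offset": [-0.001,0.048,-0.0005],"angular": [0,0,0],"claw": 0.025},
    {"offset": [-0.001,0.048,-0.0005],"angular": [0,0,0],"claw": 0.025},
  ],
)

```text
clock: 20.32
position: [0.4739, 0.2088, 0.2305]
tcp_rot: [-0.705, -0.061, 0.06, 0.705]
ft_force: [-0.0, -0.1, -3.9]
grip_width: 0.0334
```

servo_tool(
  steps=[
    {"offset": [0,0.0005,0],"angular": [0,0,0],"claw": 0.025},
    {"offset": [0,0.001,0],"angular": [0,0,0],"claw": 0.025},
    {"offset": [0,0.0014,0],"angular": [0,0,0],"claw": 0.025},
    {"offset": [0,0.0014,0],"angular": [0,0,0],"claw": 0.025},
  ],
)

```text
clock: 20.82
position: [0.4737, 0.2088, 0.2289]
tcp_rot: [0.705, 0.06, -0.06, -0.705]
ft_force: [0.2, 0.4, -4.4]
grip_width: 0.0334
```

servo_tool(
  steps=[
    {"offset": [0,0.0004,0],"angular": [0,0,0],"claw": 0.025},
    {"offset": [0,0.0006,0],"angular": [0,0,0],"claw": 0.025},
    {"offset": [0,0.0006,0],"angular": [0,0,0],"claw": 0.025},
  ],
)

```text
clock: 21.2
position: [0.474, 0.2088, 0.2288]
tcp_rot: [-0.704, -0.061, 0.06, 0.705]
ft_force: [0.2, -0.6, -0.4]
grip_width: 0.0332
```

Contact: the bottle's weight has come off the gripper. I'm releasing it slowly and retreating.

servo_tool(
  steps=[
    {"offset": [0,0,0],"angular": [0,0,0],"claw": 0.033},
    {"offset": [0,0,0],"angular": [0,0,0],"claw": 0.036},
    {"offset": [0,0,0],"angular": [0,0,0],"claw": 0.042},
    {"offset": [0,0,0],"angular": [0,0,0],"claw": 0.056},
    {"offset": [0,0,0],"angular": [0,0,0],"claw": 0.056},
    {"offset": [0,-0.008,0],"angular": [0,0,0],"claw": 0.056},
    {"offset": [0,-0.025,0],"angular": [0,0,0],"claw": 0.056},
    {"offset": [0,-0.05,0],"angular": [0,0,0],"claw": 0.056},
    {"offset": [0,-0.075,0],"angular": [0,0,0],"claw": 0.056},
    {"offset": [0,-0.08,0],"angular": [0,0,0],"claw": 0.056},
    {"offset": [0,-0.08,-0.01],"angular": [0,0,0],"claw": 0.056},
  ],
)

```text
clock: 22.58
position: [0.4755, 0.1989, 0.3086]
tcp_rot: [-0.704, -0.061, 0.061, 0.705]
ft_force: [-0.2, -0.5, 0.2]
grip_width: 0.056
```

Run:
```python
from h import *
s=r.get_state(); im=r.snapshot("wrist"); cv2.imwrite("pics/w7.png",im[:,:,::-1])
C=cam("wrist",s); print(s["position"],move(s,[.488,-.249,.29],1.741))
m=yellow(im); P=crate_pts((.4904,.1201),.17)
pm=np.zeros(m.shape,np.uint8); cv2.fillPoly(pm,[np.round(proj(C,P)).astype(np.int32)],1)
ys,xs=np.where(m); print("yellow bbox",xs.min(),xs.max(),ys.min(),ys.max(),"pred",proj(C,P).round(1).tolist())
print([(d["location"],round(d["p"],2)) for d in r.boxes_of("wrist","orange_bottle_1")], proj(C,[[.4737,.2088,.149],[.4737,.2088,.257]]))
```

```text
[0.47552996 0.19893712 0.30856979] [[-0.0645, 0.0185, -0.4434], [0.0, 0.0021, 0.0006]]
yellow bbox 142 369 125 203 pred [[364.7, 201.1], [151.8, 200.3], [142.1, 126.6], [367.6, 126.0]]
[([118.0, 17.2], 0.63), ([181.9, 331.0], 0.63), ([182.5, 237.9], 0.49)] [[329.62540493 175.42108245]
 [333.54834618 208.84884523]]
```

The crate's outline matches the prediction to 1–2 px, so it has not moved. On to the last bottle.

servo_tool(
  steps=[
    {"offset": [0,0,-0.015],"angular": [0,0,0],"claw": 0.056},
    {"offset": [-0.006,0,-0.05],"angular": [0,0,0],"claw": 0.056},
    {"offset": [-0.014,0,-0.1],"angular": [0,0,0],"claw": 0.07},
    {"offset": [-0.022,0,-0.15],"angular": [0,0,0],"claw": 0.08},
    {"offset": [-0.03,0,-0.2],"angular": [0,0,0],"claw": 0.08},
    {"offset": [-0.037,0.005,-0.25],"angular": [0,0,0],"claw": 0.08},
    {"offset": [-0.044,0.01,-0.3],"angular": [0,0,0],"claw": 0.08},
    {"offset": [-0.051,0.015,-0.35],"angular": [0,0,0],"claw": 0.08},
    {"offset": [-0.058,0.018,-0.395],"angular": [0,0,0],"claw": 0.08},
    {"offset": [-0.063,0.0185,-0.43],"angular": [0,0,0],"claw": 0.08},
    {"offset": [-0.0645,0.0185,-0.4435],"angular": [0,0,0],"claw": 0.08},
    {"offset": [-0.0645,0.0185,-0.4435],"angular": [0,0,0],"claw": 0.08},
  ],
)

```text
clock: 24.18
position: [0.4871, -0.2493, 0.2894]
tcp_rot: [-0.704, -0.06, 0.06, 0.705]
ft_force: [-0.4, 0.7, 1.0]
grip_width: 0.0799
```

Run:
```python
from h import *
s=r.get_state(); im=r.snapshot("wrist"); cv2.imwrite("pics/w8.png",im[:,:,::-1])
print(s["position"]); C=cam("wrist",s); g=cv2.medianBlur(cv2.cvtColor(im,cv2.COLOR_RGB2GRAY),3)
for f,q in((g,"w8"),(cv2.medianBlur(cv2.imread("pics/w5.png",0),3),"w5")):
    c=cv2.HoughCircles(f[140:270,250:390],cv2.HOUGH_GRADIENT,1.5,10,param1=80,param2=18,minRadius=16,maxRadius=26)
    print(q,None if c is None else (c[0,:4]+[250,140,0]).tolist())
    if c is not None and q=="w8": print(at_z(C,c[0,:4,:2]+[250,140],.217))
print("pred",proj(C,[[.487,-.250,.217]]), move(s,[.488,-.249,.188],1.741))
```

```text
[ 0.48712507 -0.24928285  0.28938298]
w8 [[285.25, 221.75, 23.350000381469727], [321.25, 202.25, 21.700000762939453], [358.75, 226.25, 20.200000762939453], [319.75, 157.25, 25.149999618530273]]
[[ 0.50905462 -0.27301639  0.217     ]
 [ 0.48829133 -0.24771308  0.217     ]
 [ 0.50291747 -0.21495351  0.217     ]
 [ 0.4537271  -0.25483268  0.217     ]]
w5 [[274.75, 203.75, 19.899999618530273], [280.75, 262.25, 25.149999618530273], [319.75, 206.75, 21.850000381469727], [319.75, 160.25, 25.149999618530273]]
pred [[318.62781593 200.2048471 ]] [[0.001, 0.1014, 0.0], [-0.001, -0.0001, -0.0005]]
```

Hough finds a circle of the cap's size at (.4883, -.2477), agreeing with the top view.

servo_tool(
  steps=[
    {"offset": [0.001,0.025,0.001],"angular": [0,0,0],"claw": 0.08},
    {"offset": [0.001,0.055,0.001],"angular": [0,0,0],"claw": 0.08},
    {"offset": [0.001,0.084,0.001],"angular": [0,0,0],"claw": 0.08},
    {"offset": [0.001,0.099,0.001],"angular": [0,0,0],"claw": 0.08},
    {"offset": [0.001,0.101,0.001],"angular": [0,0,0],"claw": 0.06},
    {"offset": [0.001,0.101,0.001],"angular": [0,0,0],"claw": 0.045},
    {"offset": [0.001,0.101,0.001],"angular": [0,0,0],"claw": 0.038},
    {"offset": [0.001,0.101,0.001],"angular": [0,0,0],"claw": 0.03},
    {"offset": [0.001,0.101,0.001],"angular": [0,0,0],"claw": 0.025},
    {"offset": [0.001,0.101,0.001],"angular": [0,0,0],"claw": 0.025},
    {"offset": [0.001,0.101,0.001],"angular": [0,0,0],"claw": 0.025},
  ],
  force=30,
)

```text
clock: 25.6
position: [0.4885, -0.2482, 0.1892]
tcp_rot: [0.705, 0.061, -0.06, -0.704]
ft_force: [1.0, -1.3, 3.1]
grip_width: 0.0333
```

Run:
```python
from h import *
s=r.get_state(); print(s["position"],s["ft_force"],s["grip_width"])
L=np.array([.5056,.0314]); a=np.array([np.cos(.17),np.sin(.17)])
for p in(L-.12*a,L): print(p,move(s,[*p,.308]))
```

```text
[ 0.48851738 -0.24821945  0.18923991] [ 1.02413293 -1.26872636  3.07190811] 0.0332586253432934
[0.38732983 0.01109812] [[-0.0555, -0.119, 0.2727]]
[0.5056 0.0314] [[0.0645, -0.1189, 0.2725]]
```

servo_tool(
  steps=[
    {"offset": [0,-0.01,0],"angular": [0,0,0],"claw": 0.025},
    {"offset": [0,-0.035,0],"angular": [0,0,0],"claw": 0.025},
    {"offset": [-0.004,-0.065,0.008],"angular": [0,0,0],"claw": 0.025},
    {"offset": [-0.01,-0.095,0.025],"angular": [0,0,0],"claw": 0.025},
    {"offset": [-0.018,-0.114,0.05],"angular": [0,0,0],"claw": 0.025},
    {"offset": [-0.026,-0.119,0.08],"angular": [0,0,0],"claw": 0.025},
    {"offset": [-0.033,-0.119,0.112],"angular": [0,0,0],"claw": 0.025},
    {"offset": [-0.039,-0.119,0.145],"angular": [0,0,0],"claw": 0.025},
    {"offset": [-0.045,-0.119,0.178],"angular": [0,0,0],"claw": 0.025},
    {"offset": [-0.05,-0.119,0.21],"angular": [0,0,0],"claw": 0.025},
    {"offset": [-0.054,-0.119,0.24],"angular": [0,0,0],"claw": 0.025},
    {"offset": [-0.0555,-0.119,0.262],"angular": [0,0,0],"claw": 0.025},
  ],
)

```text
clock: 27.1
position: [0.388, 0.0021, 0.3076]
tcp_rot: [-0.704, -0.06, 0.061, 0.705]
ft_force: [-0.5, 0.4, -4.1]
grip_width: 0.0336
```

servo_tool(
  steps=[
    {"offset": [0,0,0.009],"angular": [0,0,0],"claw": 0.025},
    {"offset": [0,0,0.0105],"angular": [0,0,0],"claw": 0.025},
    {"offset": [0,0,0.0105],"angular": [0,0,0],"claw": 0.025},
    {"offset": [0.01,0,0.0105],"angular": [0,0,0],"claw": 0.025},
    {"offset": [0.035,0,0.0105],"angular": [0,0,0],"claw": 0.025},
    {"offset": [0.065,0,0.0105],"angular": [0,0,0],"claw": 0.025},
    {"offset": [0.093,0,0.0105],"angular": [0,0,0],"claw": 0.025},
    {"offset": [0.113,0,0.0105],"angular": [0,0,0],"claw": 0.025},
    {"offset": [0.1185,0,0.0105],"angular": [0,0,0],"claw": 0.025},
    {"offset": [0.1185,0.01,0.0105],"angular": [0,0,0],"claw": 0.025},
    {"offset": [0.1185,0.024,0.0105],"angular": [0,0,0],"claw": 0.025},
    {"offset": [0.1185,0.03,0.0105],"angular": [0,0,0],"claw": 0.025},
  ],
)

```text
clock: 28.6
position: [0.5027, 0.0314, 0.276]
tcp_rot: [-0.704, -0.059, 0.061, 0.705]
ft_force: [-0.7, 0.6, -3.9]
grip_width: 0.0331
```

Run:
```python
from ov import *
s=ov("o9",.189); print(move(s,[.5046,.0314,.2305],1.741))
im=cv2.imread("pics/wr_o9.png")[:,:,::-1].copy(); m=yellow(im); ys,xs=np.where(m); C=cam("wrist",s)
print("yellow bbox",xs.min(),xs.max(),ys.min(),ys.max(),"pred",proj(C,crate_pts((.4904,.1201),.17)).round(1).tolist())
# foot silhouette in bottle above rim: extents vs predicted
ft=proj(C,ring(s["position"],s["position"][2]-.189,.0355)); print("foot pred x",ft[:,0].min(),ft[:,0].max(),"top y",ft[:,1].min())
u=ft[:,1].mean().astype(int) if hasattr(ft[:,1].mean(),'astype') else int(ft[:,1].mean())
row=m[u-12]; print("row",u-12,"transitions",np.where(np.diff(row.astype(int)))[0].tolist()); c0=int(ft[:,0].mean()); print("col",c0,np.where(np.diff(m[:,c0].astype(int)))[0].tolist())
```

```text
[0.50273262 0.03137426 0.27601014] [-0.65094034  0.60481451 -3.85248453] 0.03311606625581564 [-0.18 -0.06  1.71 -0.    1.5  -1.92]
[[0.002, 0.0455, -0.0003], [-0.0008, 0.0007, -0.0025]]
yellow bbox 276 520 129 213 pred [[508.4, 210.9], [279.4, 210.9], [276.8, 130.0], [520.4, 131.8]]
foot pred x 288.12823681508445 351.5413799177756 top y 138.4176689899018
row 158 transitions [277, 290, 349, 355, 356, 365]
col 319 [129, 138]
```

The crate is unmoved and the bottle is centred over the right cell (foot seen at columns 290–349, predicted 288–351). I'm lowering it.

servo_tool(
  steps=[
    {"offset": [0.0015,0.005,0],"angular": [0,0,0],"claw": 0.025},
    {"offset": [0.002,0.013,0],"angular": [0,0,0],"claw": 0.025},
    {"offset": [0.002,0.022,0],"angular": [0,0,0],"claw": 0.025},
    {"offset": [0.002,0.03,0],"angular": [0,0,0],"claw": 0.025},
    {"offset": [0.002,0.037,0],"angular": [0,0,0],"claw": 0.025},
    {"offset": [0.002,0.042,0],"angular": [0,0,0],"claw": 0.025},
    {"offset": [0.002,0.0445,0],"angular": [0,0,0],"claw": 0.025},
    {"offset": [0.002,0.0455,0],"angular": [0,0,0],"claw": 0.025},
    {"offset": [0.002,0.0455,0],"angular": [0,0,0],"claw": 0.025},
    {"offset": [0.002,0.0455,0],"angular": [0,0,0],"claw": 0.025},
  ],
)

```text
clock: 29.9
position: [0.5061, 0.0316, 0.2326]
tcp_rot: [0.705, 0.061, -0.06, -0.704]
ft_force: [-0.5, -0.0, -3.4]
grip_width: 0.0334
```

servo_tool(
  steps=[
    {"offset": [0,0.001,0],"angular": [0,0,0],"claw": 0.025},
    {"offset": [0,0.002,0],"angular": [0,0,0],"claw": 0.025},
    {"offset": [0,0.0027,0],"angular": [0,0,0],"claw": 0.025},
    {"offset": [0,0.003,0],"angular": [0,0,0],"claw": 0.025},
    {"offset": [0,0.003,0],"angular": [0,0,0],"claw": 0.025},
  ],
)

```text
clock: 30.52
position: [0.5059, 0.0317, 0.2293]
tcp_rot: [-0.705, -0.06, 0.06, 0.705]
ft_force: [0.1, 0.1, -3.7]
grip_width: 0.0327
```

servo_tool(
  steps=[
    {"offset": [0,0.0004,0],"angular": [0,0,0],"claw": 0.025},
    {"offset": [0,0.0006,0],"angular": [0,0,0],"claw": 0.025},
    {"offset": [0,0.0006,0],"angular": [0,0,0],"claw": 0.025},
  ],
)

```text
clock: 30.9
position: [0.5062, 0.0316, 0.2293]
tcp_rot: [0.705, 0.061, -0.06, -0.704]
ft_force: [-0.2, 0.2, 0.2]
grip_width: 0.0334
```

Contact again, with the weight transferred. Releasing.

servo_tool(
  steps=[
    {"offset": [0,0,0],"angular": [0,0,0],"claw": 0.033},
    {"offset": [0,0,0],"angular": [0,0,0],"claw": 0.036},
    {"offset": [0,0,0],"angular": [0,0,0],"claw": 0.042},
    {"offset": [0,0,0],"angular": [0,0,0],"claw": 0.056},
    {"offset": [0,0,0],"angular": [0,0,0],"claw": 0.056},
    {"offset": [0,-0.008,0],"angular": [0,0,0],"claw": 0.056},
    {"offset": [0,-0.025,0],"angular": [0,0,0],"claw": 0.056},
    {"offset": [0,-0.05,0],"angular": [0,0,0],"claw": 0.056},
    {"offset": [0,-0.075,0],"angular": [0,0,0],"claw": 0.056},
    {"offset": [-0.01,-0.08,-0.03],"angular": [0,0,0],"claw": 0.056},
    {"offset": [-0.02,-0.08,-0.07],"angular": [0,0,0],"claw": 0.056},
    {"offset": [-0.03,-0.08,-0.11],"angular": [0,0,0],"claw": 0.056},
  ],
)

```text
clock: 32.4
position: [0.4953, -0.083, 0.3105]
tcp_rot: [0.705, 0.061, -0.06, -0.704]
ft_force: [-0.1, 0.3, -0.1]
grip_width: 0.0561
```

servo_tool(
  steps=[
    {"offset": [-0.01,0,-0.04],"angular": [0,0,0],"claw": 0.056},
    {"offset": [-0.02,0,-0.09],"angular": [0,0,0],"claw": 0.056},
    {"offset": [-0.03,0,-0.14],"angular": [0,0,0],"claw": 0.056},
    {"offset": [-0.04,0,-0.18],"angular": [0,0,0],"claw": 0.056},
    {"offset": [-0.04,0,-0.2],"angular": [0,0,0],"claw": 0.056},
    {"offset": [-0.04,0,-0.2],"angular": [0,0,0],"claw": 0.056},
  ],
)

```text
clock: 33.15
position: [0.4901, -0.2861, 0.3091]
tcp_rot: [-0.704, -0.06, 0.06, 0.705]
ft_force: [-0.2, 0.5, -0.1]
grip_width: 0.0561
```

Run:
```python
from h import *
t=r.snapshot("top")[:,:,::-1]; sc=r.snapshot("scene")[:,:,::-1]; o=(190,150);k=3
C=cam("top"); c=cv2.resize(t[150:260,190:440],None,fx=k,fy=k,interpolation=cv2.INTER_CUBIC)
draw(c,C,crate_pts((.4904,.1201),.17),(255,0,0),k,np.array(o))
for p in((.4902,.1198),(.4739,.2088),(.506,.0316)): draw(c,C,ring(p,.257,.017),(0,255,0),k,np.array(o))
d=cv2.resize(sc[160:270,200:450],None,fx=k,fy=k,interpolation=cv2.INTER_CUBIC)
v=np.vstack([c,d]); cv2.imwrite("pics/fin.png",cv2.resize(v,None,fx=.9,fy=.9,interpolation=cv2.INTER_AREA))
s=r.get_state(); print(s["clock"],s["position"],s["ft_force"])
```

```text
33.25 [ 0.49019049 -0.28454737  0.30910099] [-0.42552379  0.24408683  0.66537529]
```

View pics/fin.png

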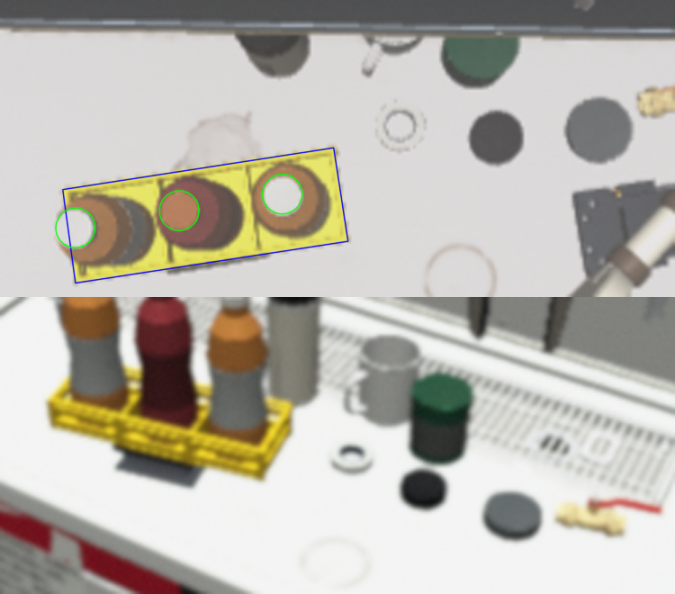

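The three bottles stand upright, one per cell, with their caps on the predicted rings. The crate's rim lies on its original outline and the other items are where they were.

```bash
python3 -c "
from plant import r
print(r.job_done())"
```

```text
the job is handed in; nothing more can be done
None
```

All three bottles are standing upright in the crate: the red one went into the middle cell first, then one orange bottle on the left and the other on the right. I handed the job in at about 33 s of the 72 s allowed.

- **Setting down:** I lowered each bottle in small steps until it was at or just touching the floor. Both orange bottles had their weight fully off the gripper before release. The red one was still partly carried, so it may have dropped a fraction of a millimetre.
- **Final check:** In the last top and scene pictures, the crate's rim lay on its original outline and looked level. The caps were on their predicted positions, and the tin, bottle caps and tape looked undisturbed. The gripper was empty and well clear.
- **Disagreements:** The wrist and top cameras differed by 1–3 mm in x, well inside the cell clearance of about 7 mm. One colour-based reading of a white cap was spoiled by the white worktop, so I used the top view for that bottle.

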